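Clamp the handheld terminal in its desk stand

TASK

Put the teal-ended handheld terminal into the desk stand: open the stand's sliding jaw, gently lay the terminal on the sloping plate, head end up and screen outwards, with its foot down on the ledge, and let go of it. Then slide the jaw in until you feel it press the terminal up against the side stop, about a thumb's push (some 10 N) and not a hard squeeze, so that the terminal stays gripped straight and snug when you let go. Leave the dark phone and the other things on the desk where they are.

Things in the scene. Friction and masses are not known exactly. Their poses are not given: they have to be found in the camera images.
- cradle: Desk stand's light grey back plate, fixed: 150 mm (x 0 to 150) by 185 mm (y -145 to +40), 8 mm thick; its face slopes up and away from the robot at 30 deg above the desk (normal 30 deg from vertical). Axes: x up the slope, y level to the left along the jaw's travel, z out of the face. Origin: on the face, at the ledge's upper side, at the leftmost place of the side stop's face; 27 mm above the desk.
- stand_ledge (a point): Middle of the dark ledge along the plate's foot, on its upper side, where it meets the face (cradle y -47.5). The ledge spans cradle x -8 to 0, y -115 to +20 and stands 12 mm out of the face. Under it is the stand's heavy base, 165 x 186 x 10 mm, reaching about 15 mm nearer the robot than the ledge; behind is a strut.
- stop_zero (a point): Fixed mark (cradle x 48, y 0, z 12) for the side stop at the plate's left: an aluminium block with rubber face, x 30 to 66, 16 mm thick, 24 mm high, on a low foot with a black thumbscrew (19 mm high, 29 mm left of the face). It is screwed tight and does not give, its face anywhere from 0 to 24 mm to the right (cradle -y) of this mark; where is not reported: see it or feel it.
- jaw (a joint): Sliding jaw: distance in m of its gripping face to the right of cradle y = 0 (face at y = -value, outer face at y = -value - 14 mm; end stop at 0.115). Starts too near the stop for the terminal to go in. Aluminium block with rubber face: cradle x 30 to 66, 24 mm high. Slides along the cradle's y with about 3 N friction and stays where left, also when pressed against something.
- jaw_tab (a point): Centre of the orange thumb tab on top of the sliding jaw: 20 mm (cradle x 38 to 58) by 10 mm (along the travel), 23 to 47 mm out of the plate's face. Inner face 4 mm outside the jaw's gripping face, outer face flush with the jaw's. Push the jaw either way, or pinch it, by the tab. Axes as the cradle's.
- terminal_mid (a point): Centre of the handheld terminal, a rigid dark slab 150 (x) by 66 (y) by 18 mm (z), about 0.25 kg: teal caps (22 mm deep at the head, 14 at the foot), pale screen, two rows of grey keys near the foot. Loose on the desk, screen up. Axes: x to the head end, z out of the screen. Home in the stand, its axes are the cradle's, its centre is at cradle x 75, z 9 mm, and its left side is against the side stop.
- terminal_head (a point): Middle of the terminal's head end face (75 mm from the centre along its x).
- terminal_screen (a point): Middle of the terminal's screen, on the surface (8 mm from the centre towards the head, 9 mm out).
- phone_mid (a point): Centre of a plain dark phone, 155 x 74 x 9 mm, lying on the desk; leave it. It and the terminal may lie either side of the stand.
- stapler_mid (a point): Centre of a blue and black stapler 130 x 36 x 55 mm (its x along its length); leave it.
- marker_mid (a point): Centre of a yellow marker 130 x 24 x 16 mm lying in front of the stand; leave it.
- sanitizer_mid (a point): Middle of an upright hand sanitizer bottle, 62 mm across, 150 mm high; leave it.
- wipes_mid (a point): Middle of an upright white tub of wipes with a blue lid, 90 mm across, 139 mm high; leave it.
- tape_mid (a point): Middle of a grey tape dispenser 150 x 60 x 70 mm behind the stand; leave it.
- mouse_mid (a point): Middle of a black computer mouse 105 x 60 x 34 mm; leave it.
Not all that is in view belongs to the job. What is shaped like the part that bears terminal_mid but green is not meant.

How it is judged:
By the outcome, as a careful person would: the job done as asked, in the order asked, and still so for the second after the job is handed in, with the robot touching nothing.
It also fails if it takes over 70 s, if anything falls off the work surface, if the arm or the gripper's body presses on something with over 40 N, if the wrist force passes 120 N, or if a joint passes its speed limit or range.

ROBOT

A 6-joint arm with a two-finger parallel gripper is mounted at the origin on the work surface. World frame = base frame: x ahead of the robot, y to its left, z up, the work surface at z = 0. Lengths are in m, angles in rad, forces in N, time in s.
With the tool pointing down it reaches from about 0.35 to 0.975 m from the base axis. Payload 4.9 kg.
Tool frame: the origin (TCP) lies at the very end of the fingers, on their centre line; the grasp point (between the pads) lies 19 mm behind it; z points along the fingers, x is the direction in which the jaws open and shut, and the axes are right-handed (so a half turn about z gives the same grasp; the last joint's range is limited). The gripper opens to 85 mm and grips with 20 to 120 N. Pads are 22 mm wide; open, the fingers measure 114 mm over their backs; the gripper's body (76 mm by 85 mm) begins 54 mm behind the grasp point. The pads swing forward as they close: fully open they stand 13 mm farther back than shut.
Start: joints at [-1.311, 0.053, 1.613, -0, 1.476, -0.119], TCP at [0.231, -0.581, 0.231] pointing down, gripper open.
Joint ranges: [-3.01, 3.01], [-1.01, 2.22], [0.06, 2.58], [-1.02, 4.17], [0.09, 2.62], [-3.14, 3.14]. Speed limits (rad/s): [2.57, 2.57, 3.14, 3.14, 3.14, 3.14].

INTERFACE

Orientations are given as a rotation vector (axis times angle).
In Python, from station import readout, viewer, ctrl, nets gives the robot as it stands. The module is installed in compiled form; this text tells all that it offers.
- The arm moves only by the tool step_arm, never from a script. Its argument "moves" is a list that holds one entry, the list of rows, each a list of 4 numbers: the shift along the world's x, y, z in cm, then the turn about the world's z in rad. In form: [[[dx, dy, dz, yaw], ...]]. A call has 1 to 10 rows; each row shifts and turns the commanded pose from where the row before left it; what a row does not reach is not made up. A row lasts 1/12 s, in which the tool goes at most 41.7 mm and 7.16 degrees, less where a joint would pass 70% of its speed; a pose out of reach is approached as far as the arm can. A call is refused whole if a number of a shift passes 4.17 or a number of a turn 0.125, either way. A call with a gripper value outside its range is refused whole. "grip" is the closure, from 0 (fully open) to 1 (shut), set as the call begins (left out, the last holds). The fingers move at their own pace and stop on an object; "squeeze" is the grip in N (left out, the last holds). Time passes only in rows, so rows that do not move let the fingers close. It gives the time, the measured TCP pose, the force and the opening at its end, in the units of the state.
- readout.get_obs(): the state, without advancing time (a new reading comes with each control period).
- viewer.get_image(name): name is "scene" or "top" or "wrist"; returns the picture (480x640x3 uint8, blue, green, red); there is no depth.
- viewer.calibration(name): a dict with "camera_matrix" (3x3 intrinsics, pixels), "R" (3x3) and "t" (3): a world point X has camera coordinates R X + t. Camera axes: x right, y down, z forward; pixel columns grow to the right and rows downward; lengths in m; the calibration is good to about 2 mm. The wrist camera is an equidistant fisheye: a pixel r from the principal point sees the ray r / f radians off the axis. A picture is of the moment at which its call begins: read the wrist's pose just before it. calibration takes no time and is no camera call; for the wrist camera it gives the pose at the moment of the call.
- ctrl.finish_job(): hands the job in, once; it reports no verdict.
Trained networks look in the newest picture that a camera, given by its name, has taken for a name from the list of things; names that differ only in an ending like _2 or _b are one class to them, and where a whole thing is asked for, a point or a joint stands for the part that bears it (a point fixed in the world has none). Each returns a list of dicts, best first, with "confidence" (0 to 1); they miss things now and then, are a little off and sometimes report something else, mostly with a low value. They report only what shows in the picture. A call takes as long as a camera call. They do not tell look-alikes from the thing itself.
- nets.masks_of(camera, thing): "region" (480x640 bool, what is visible of it) and "box" ([left, top, right, bottom] in pixels, round what is visible of it).
- nets.pinpoint(camera, thing): "at" ([column, row] in pixels: a listed point, or the origin of a listed thing).
The state is a dict: "t": time; "q": joint angles; "dq": joint speeds; "effort": joint torques, N m; "tool_pos": TCP position; "tool_rot": TCP orientation; "contact_force": force on the tool from outside, world axes, zero at the start; "wrist_torque": the same for the moment, N m; "opening": finger opening in m.
Only numpy, scipy, OpenCV 4.12 (cv2) and the standard library are available. Lean on these libraries where they do the work, as an engineer would, in place of code of your own. Each camera call takes 0.05 s, during which the arm holds its last target. There are 200 camera calls.

## Working session

There is one attempt and no reset: what is moved stays moved. The work goes in short steps, Python scripts to look and compute and a tool call to move; the robot and the scene stay as the last step left them, time stands still between calls to the robot, and variables do not carry over. Pictures are saved under pics/ and viewed, about 8 in all and at most 12, crops included, and the job is handed in when it is done.

Besides the shell and the picture viewer there is one more tool, called after ">>>" by a JSON object that holds its "fn" and its "kwargs". step_arm: Moves the arm, as the interface text tells. Its arguments: {"type":"object","properties":{"moves":{"type":"array","items":{"type":"array","items":{"type":"array","items":{"type":"number"}}}},"grip":{"type":"number"},"squeeze":{"type":"number"}},"required":["moves"]}

```bash
mkdir -p pics
cat > h.py <<'E'
import numpy as np, cv2
from station import readout, viewer, ctrl, nets
def cal(n):
    c=viewer.calibration(n); return np.array(c["camera_matrix"]),np.array(c["R"]),np.array(c["t"])
def ray(n,p,c=None):
    K,R,t=c or cal(n); u=(p[0]-K[0,2])/K[0,0]; v=(p[1]-K[1,2])/K[1,1]
    if n=="wrist":
        r=np.hypot(u,v); s=np.sin(r)/r if r>1e-9 else 1; d=np.array([u*s,v*s,np.cos(r)])
    else: d=np.array([u,v,1.])
    return -R.T@t, R.T@d
def onz(n,p,z,c=None):
    o,d=ray(n,p,c); return o+d*(z-o[2])/d[2]
def proj(n,X,c=None):
    K,R,t=c or cal(n); x=R@np.asarray(X)+t
    if n=="wrist":
        h=np.hypot(x[0],x[1]); th=np.arctan2(h,x[2]); k=th/h if h>1e-9 else 1
        return np.array([x[0]*k*K[0,0]+K[0,2],x[1]*k*K[1,1]+K[1,2]])
    return np.array([x[0]/x[2]*K[0,0]+K[0,2],x[1]/x[2]*K[1,1]+K[1,2]])
def tri(n1,p1,n2,p2):
    o1,d1=ray(n1,p1);o2,d2=ray(n2,p2)
    s=np.linalg.lstsq(np.c_[d1,-d2],o2-o1,rcond=None)[0]
    a=o1+d1*s[0];b=o2+d2*s[1]; return (a+b)/2,np.linalg.norm(a-b)
E
python3 - <<'E'
from h import *
o=readout.get_obs(); print({k:np.round(v,3) for k,v in o.items()})
for n in("scene","top"):
    cv2.imwrite(f"pics/{n}0.png",viewer.get_image(n))
    K,R,t=cal(n); print(n,K[0,0],np.round(-R.T@t,3))
    for th in("cradle","stand_ledge","stop_zero","jaw_tab","terminal_mid","terminal_head","phone_mid"):
        print(n,th,[(np.round(r["at"]).tolist(),round(r["confidence"],2)) for r in nets.pinpoint(n,th)[:3]])
E
```

```text
{'t': np.float64(0.0), 'q': array([-1.311,  0.053,  1.614, -0.   ,  1.476, -0.119]), 'dq': array([-0.001, -0.001, -0.001,  0.001, -0.001,  0.   ]), 'effort': array([ 1.0000e-03, -3.9368e+01, -3.7018e+01, -0.0000e+00,  7.0000e-03,
        0.0000e+00]), 'tool_pos': array([ 0.231, -0.58 ,  0.23 ]), 'tool_rot': array([-2.599e+00,  1.763e+00,  2.000e-03]), 'contact_force': array([1.14 , 0.398, 0.593]), 'wrist_torque': array([ 0.001, -0.01 , -0.026]), 'opening': np.float64(0.086)}
scene 460.1044048885515 [ 1.045 -0.507  0.905]
scene cradle [([186.0, 337.0], 0.68), ([319.0, 252.0], 0.6), ([296.0, 253.0], 0.36)]
scene stand_ledge [([306.0, 256.0], 0.82)]
scene stop_zero [([328.0, 251.0], 0.75)]
scene jaw_tab [([296.0, 254.0], 0.71)]
scene terminal_mid [([168.0, 264.0], 0.68), ([185.0, 334.0], 0.67)]
scene terminal_head [([200.0, 362.0], 0.88), ([161.0, 240.0], 0.74), ([188.0, 335.0], 0.26)]
scene phone_mid [([341.0, 193.0], 0.83)]
top 588.4361978617051 [0.312 0.094 1.383]
top cradle [([314.0, 241.0], 0.77), ([289.0, 316.0], 0.45)]
top stand_ledge [([336.0, 246.0], 0.93)]
top stop_zero [([320.0, 224.0], 0.76)]
top jaw_tab [([465.0, 166.0], 0.67), ([353.0, 237.0], 0.43)]
top terminal_mid [([474.0, 267.0], 0.81), ([478.0, 238.0], 0.71), ([433.0, 356.0], 0.58)]
top terminal_head [([420.0, 386.0], 0.88), ([479.0, 240.0], 0.73)]
top phone_mid [([225.0, 287.0], 0.69), ([351.0, 139.0], 0.38)]
```

View pics/scene0.png

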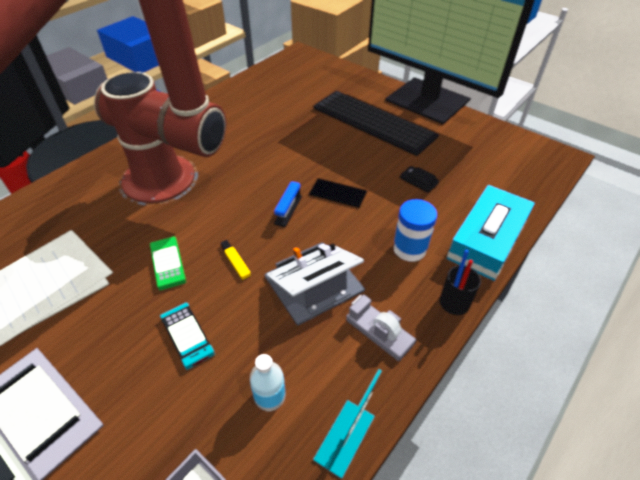

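View pics/top0.png

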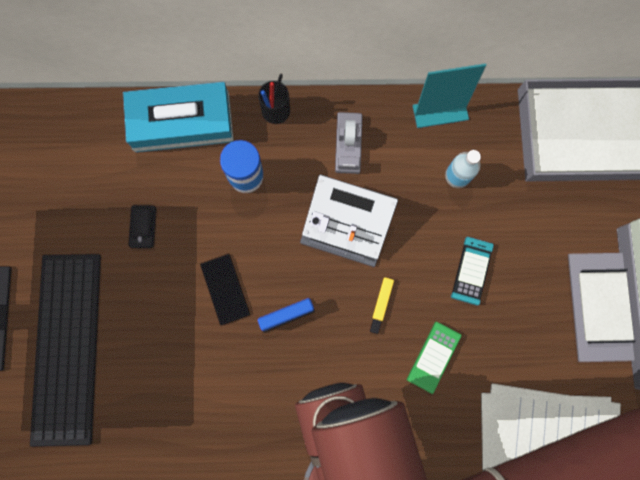

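The scene shows two lookalikes: teal-ended at scene (186,335) / top (474,268), and green at scene (168,262) / top (433,356). The teal one matches. The stand is at top (350,220), turned about -10°. The orange tab is at top (352,236) and the phone at (225,289). I'll confirm with a crop and measure.

Run:
```python
from h import *
im=viewer.get_image("top")
a=cv2.resize(im[165:275,290:410],(600,550),interpolation=cv2.INTER_CUBIC)[:, :]
b=cv2.resize(im[225:315,435:510],None,fx=2.6,fy=6.11*0+2.6,interpolation=cv2.INTER_CUBIC)
c=np.zeros((550,795,3),np.uint8); c[:,:600]=a; c[:b.shape[0],600:600+b.shape[1]]=b
cv2.imwrite("pics/crop1.png",c)
for m in nets.masks_of("top","terminal_mid")[:3]:
    pts=np.argwhere(m["region"])[:,::-1].astype(np.float32)
    W=np.array([onz("top",p,.015)[:2] for p in pts]).astype(np.float32)
    print(round(m["confidence"],2),m["box"],cv2.minAreaRect(W))
s=nets.pinpoint("top","stand_ledge")[0]["at"]; print("ledge",onz("top",s,.027))
s=nets.pinpoint("top","stop_zero")[0]["at"]; print("stop_zero",onz("top",s,.027+.024+.0104))
print("tri ledge",tri("top",(336,246),"scene",(306,256)),"stop0",tri("top",(320,224),"scene",(328,251)),"tab",tri("top",(353,237),"scene",(296,254)))
print("term",tri("top",(474,267),"scene",(185,334)),"head",tri("top",(479,240),"scene",(200,362)))
```

```text
0.9 [408.6, 321.0, 460.9, 390.3] ((0.2932339012622833, -0.18675534427165985), (0.0663372278213501, 0.15139977633953094), 60.50093460083008)
ledge [0.5590385  0.03342656 0.027     ]
stop_zero [0.60288246 0.06829845 0.0614    ]
tri ledge (array([0.55357076, 0.03410131, 0.03032031]), np.float64(0.006704639928408656)) stop0 (array([0.5994413 , 0.06850811, 0.05355409]), np.float64(9.291594288880363e-05)) tab (array([ 0.5621714 , -0.00501728,  0.08110176]), np.float64(0.00036878238701046405))
term (array([ 0.49558184, -0.29329958,  0.02401157]), np.float64(0.005754423736398295)) head (array([ 0.56288408, -0.31317726,  0.00886313]), np.float64(0.004074266946609363))
```

View pics/crop1.png

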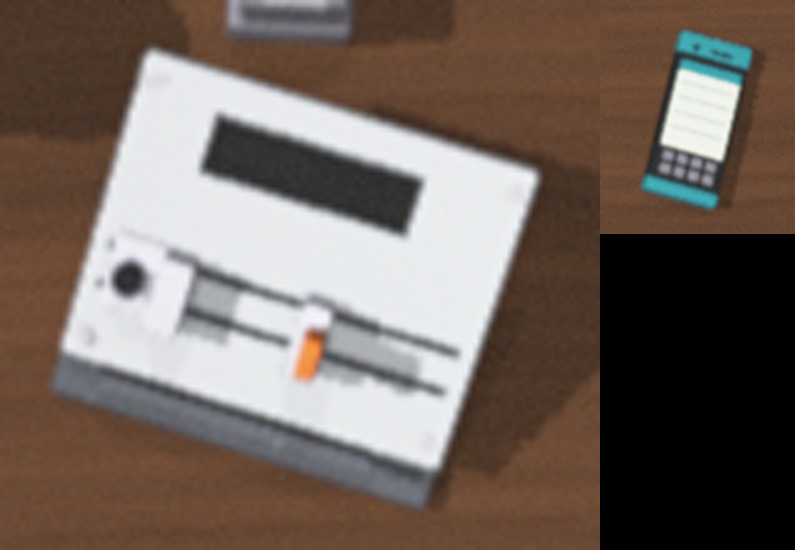

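```bash
cat >> h.py <<'E'
from scipy.optimize import least_squares
def cradle(p):
    """pose (x,y,yaw) -> R,o"""
    c,s=np.cos(p[2]),np.sin(p[2]); a=np.radians(30)
    ex=np.array([c*np.cos(a),s*np.cos(a),np.sin(a)]); ey=np.array([-s,c,0]); ez=np.cross(ex,ey)
    return np.c_[ex,ey,ez],np.array([p[0],p[1],.027])
def cw(p,X): R,o=cradle(p); return o+R@np.asarray(X)
def fit(n,uv,P,p0,model=cw,c=None):
    c=c or cal(n)
    f=lambda p:np.concatenate([proj(n,model(p,X),c)-u for X,u in zip(P,uv)])
    r=least_squares(f,p0); return r.x,np.round(r.fun.reshape(-1,2),1)
def tw(p,X):
    c,s=np.cos(p[2]),np.sin(p[2]); return np.array([p[0]+c*X[0]-s*X[1],p[1]+s*X[0]+c*X[1],.009+X[2]])
E
python3 - <<'E'
from h import *
uv=[np.array(q)/5+(290,165) for q in [(150,48),(540,175),(435,470),(62,352)]]
P=[(.15,.04,0),(.15,-.145,0),(0,-.145,0),(0,.04,0)]
p,r=fit("top",uv,P,[.57,.07,-.2]); print(np.round(p,4),r.tolist())
for nm,X in dict(stopbase=(.048,0,.024),tab=(.048,-.06,.047)).items(): print(nm,(proj("top",cw(p,X))-(290,165))*5)
# stop right top edge & jaw: solve y from crop pixels
R,o=cradle(p)
def face(px,z):
    oo,d=ray("top",np.array(px)/5+(290,165)); a=R.T@(oo-o);b=R.T@d; return a+b*(z-a[2])/b[2]
print("stop top right edge",face((183,330),.024),face((196,268),.024)); print("tab top",face((312,330),.047),face((300,380),.047),face((323,335),.047),face((298,328),.047))
uv=[(np.array(q)-(600,0))/2.6+(435,225) for q in [(680,31),(752,46),(643,188),(717,207)]]
P=[(.075,.033,.009),(.075,-.033,.009),(-.075,.033,.009),(-.075,-.033,.009)]
t,r=fit("top",uv,P,[.49,-.29,-.2],tw); print("term",np.round(t,4),r.tolist())
E
```

```text
[ 0.5665  0.0725 -0.335 ] [[-0.2, 0.4], [0.0, -0.1], [0.4, 0.2], [-0.2, -0.5]]
stopbase [163.2638712  296.94768793]
tab [283.57056265 352.54960602]
stop top right edge [ 0.03579619 -0.01306158  0.024     ] [ 0.06593945 -0.01037508  0.024     ]
tab top [ 0.06218871 -0.06896481  0.047     ] [ 0.03803904 -0.07079739  0.047     ] [ 0.0615423  -0.07431535  0.047     ] [ 0.06106675 -0.06275474  0.047     ]
term [ 0.4907 -0.2891 -0.2796] [[0.1, -0.7], [-0.5, 0.7], [0.6, -0.0], [-0.2, 0.0]]
```

Top view fits: stand yaw -0.335 rad, stop face at about y=-12 mm, jaw at about 60 mm, terminal (0.491,-0.289) with yaw -0.28. I'll work out the tab-opening moves.

```bash
cat >> h.py <<'E'
PS=np.array([.5665,.0725,-.335])
def tool(ob=None):
    from scipy.spatial.transform import Rotation as Ro
    ob=ob or readout.get_obs(); M=Ro.from_rotvec(ob["tool_rot"]).as_matrix()
    return np.array(ob["tool_pos"]),np.arctan2(M[1,0],M[0,0]),M[:,2]
E
python3 - <<'E'
from h import *
t,y,z=tool(); print(t,y,z, "dyaw",PS[2]-np.pi/2-y)
for X in[(.048,-.036,.032),(.048,-.098,.032)]:
    w=cw(PS,X); print(X,w,(w-t)*100)
E
```

```text
[ 0.23114155 -0.58065245  0.23130349] -1.1919753543236655 [ 2.66696553e-05  2.10766711e-05 -9.99999999e-01] dyaw -0.713820972471231
(0.048, -0.036, 0.032) [0.57881214 0.03009486 0.07871281] [ 34.76705933  61.07473034 -15.2590677 ]
(0.048, -0.098, 0.032) [ 0.55842846 -0.02845858  0.07871281] [ 32.72869048  55.21938642 -15.2590677 ]
```

>>> {"fn": "step_arm", "kwargs": {"moves": [[[1.74, 3.05, 0, -0.07], [1.74, 3.05, 0, -0.07], [1.74, 3.05, 0, -0.07], [1.74, 3.05, 0, -0.07], [1.74, 3.05, 0, -0.07], [1.74, 3.05, 0, -0.07], [1.74, 3.05, 0, -0.07], [1.74, 3.05, 0, -0.07], [1.74, 3.05, 0, -0.07], [1.74, 3.05, 0, -0.084]]], "grip": 1}}

```text
t: 1.83
tool_pos: [0.4057, -0.2741, 0.2316]
tool_rot: [-1.815, 2.564, -0.001]
contact_force: [0.6, -0.3, 0.3]
opening: 0.0001
```

>>> {"fn": "step_arm", "kwargs": {"moves": [[[1.74, 3.05, 0, 0], [1.74, 3.05, 0, 0], [1.74, 3.05, 0, 0], [1.74, 3.05, 0, 0], [1.74, 3.05, 0, 0], [1.74, 3.05, 0, 0], [1.74, 3.05, 0, 0], [1.74, 3.05, 0, 0], [0, 0, 0, 0], [0, 0, 0, 0]]]}}

```text
t: 2.67
tool_pos: [0.5447, -0.0302, 0.2312]
tool_rot: [1.824, -2.558, -0.0]
contact_force: [-0.4, -0.1, 0.5]
opening: -0.0002
```

Run:
```python
from h import *
o=readout.get_obs();t,y,z=tool(o); print(o["t"],t,"dyaw",PS[2]-np.pi/2-y,o["contact_force"],o["opening"])
w=cw(PS,(.048,-.036,.032)); print((w-t)*100)
c=cal("wrist"); im=viewer.get_image("wrist"); 
for X in [(.15,.04,0),(.15,-.145,0),(0,-.145,0),(0,.04,0),(.048,-.0115,.024),(.048,-.069,.047)]:
    u=proj("wrist",cw(PS,X),c); print(X,u); cv2.circle(im,tuple(int(v) for v in u),3,(0,0,255),1)
cv2.imwrite("pics/w1.png",im)
```

```text
2.6667 [ 0.54470873 -0.03021126  0.23123297] dyaw -0.0030918997418509786 [-0.3536179  -0.14145735  0.4771359 ] -0.00017689038318449742
[  3.41034146   6.03061135 -15.25201545]
(0.15, 0.04, 0) [133.48565447  92.78744473]
(0.15, -0.145, 0) [375.09949833  81.02238601]
(0, -0.145, 0) [360.49102544 229.13120869]
(0, 0.04, 0) [175.93154992 229.49267146]
(0.048, -0.0115, 0.024) [209.33654058 208.39151052]
(0.048, -0.069, 0.047) [273.35212693 226.74366644]
```

View pics/w1.png

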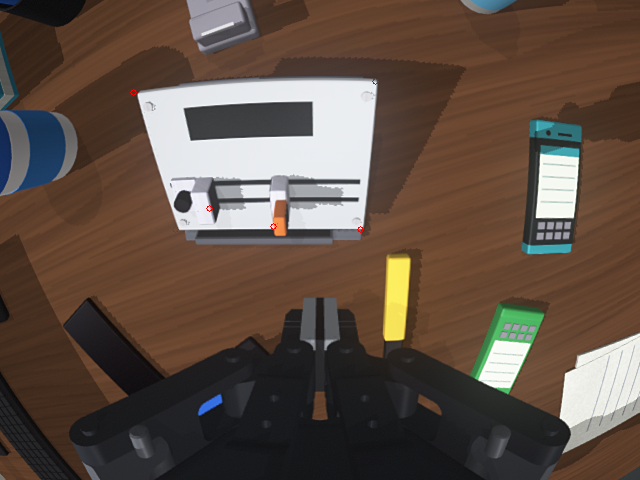

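The wrist view confirms the fit within 2–4 px. I'll refine the pose with the corners seen: TL (138,92), TR (377,80), BR (362,229), BL (178,229). The stop's right top edge is near (212,190) and the tab top near (280,220).

Run:
```python
from h import *
im=cv2.imread("pics/w1.png"); cv2.imwrite("pics/w1c.png",cv2.resize(im[165:250,160:300],(784,476),interpolation=cv2.INTER_CUBIC))
c=cal("wrist")
uv=[(138,92),(377,80),(362,229),(178,229)]
P=[(.15,.04,0),(.15,-.145,0),(0,-.145,0),(0,.04,0)]
p,r=fit("wrist",uv,P,PS,c=c); print(np.round(p,4),r.tolist())
pm=(p+PS)/2
def rep(p):
  for y in(-.008,-.012,-.016,-.02): print(y,[np.round((proj("wrist",cw(p,(x,y,.024)),c)-(160,165))*5.6) for x in(.03,.066)])
  for y in(-.06,-.065,-.07): print(y,[np.round((proj("wrist",cw(p,(x,y,.047)),c)-(160,165))*5.6) for x in(.038,.058)])
rep(p)
```

```text
[ 0.5661  0.0691 -0.3374] [[-2.1, -0.3], [1.2, 0.6], [0.7, -0.3], [-0.2, -0.0]]
-0.008 [array([290., 326.]), array([244., 147.])]
-0.012 [array([315., 326.]), array([270., 147.])]
-0.016 [array([339., 325.]), array([296., 146.])]
-0.02 [array([363., 325.]), array([322., 145.])]
-0.06 [array([594., 393.]), array([580., 290.])]
-0.065 [array([628., 393.]), array([616., 290.])]
-0.07 [array([663., 393.]), array([652., 290.])]
```

View pics/w1c.png

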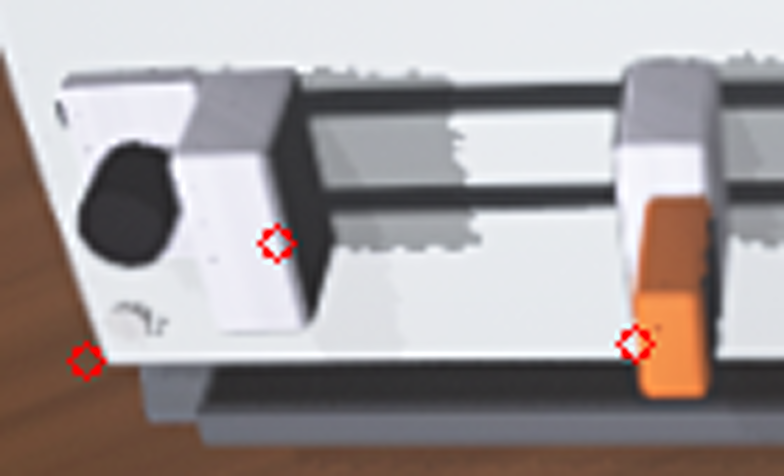

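```bash
sed -i 's/^PS=.*/PS=np.array([.5663,.0708,-.336])/' h.py
python3 - <<'E'
from h import *
t,y,z=tool()
for X in[(.048,-.036,.032),(.048,-.098,.032)]:
    w=cw(PS,X); print(X,w,(w-t)*100)
E
```

```text
(0.048, -0.036, 0.032) [0.57856973 0.02838257 0.07871281] [  3.42684965   5.96883611 -15.24640839]
(0.048, -0.098, 0.032) [ 0.5581275  -0.03015046  0.07871281] [  1.38262648   0.11553348 -15.24640839]
```

>>> {"fn": "step_arm", "kwargs": {"moves": [[[1.7, 3.0, 0, 0], [1.7, 3.0, 0, 0], [0, 0, -3.5, 0], [0, 0, -3.5, 0], [0, 0, -3.5, 0], [0, 0, -2.5, 0], [0, 0, -1.2, 0], [0, 0, -1.0, 0], [0, 0, 0, 0], [0, 0, 0, 0]]]}}

```text
t: 3.55
tool_pos: [0.5791, 0.0277, 0.0806]
tool_rot: [-1.818, 2.561, -0.002]
contact_force: [0.5, 0.6, 0.5]
opening: 0.0
```

>>> {"fn": "step_arm", "kwargs": {"moves": [[[-0.2, -0.58, 0, 0], [-0.2, -0.58, 0, 0], [-0.2, -0.58, 0, 0], [-0.2, -0.58, 0, 0], [-0.2, -0.58, 0, 0], [-0.2, -0.58, 0, 0]]]}}

```text
t: 4.05
tool_pos: [0.5672, -0.007, 0.0805]
tool_rot: [-1.818, 2.559, -0.002]
contact_force: [3.2, 2.7, 2.5]
opening: -0.0001
```

>>> {"fn": "step_arm", "kwargs": {"moves": [[[-0.2, -0.58, 0, 0], [-0.2, -0.58, 0, 0], [-0.2, -0.58, 0, 0], [-0.2, -0.58, 0, 0], [0, 0, 0, 0]]]}}

```text
t: 4.47
tool_pos: [0.5574, -0.031, 0.0788]
tool_rot: [1.817, -2.56, -0.0]
contact_force: [0.1, 0.1, 0.3]
opening: -0.0
```

>>> {"fn": "step_arm", "kwargs": {"moves": [[[0.4, 1.1, 0, 0], [0, 0, 4, 0], [0, 0, 4, 0], [0, 0, 4, 0], [0, 0, 3, 0], [0, -3.5, 0, 0.056], [-0.8, -3.5, 0, 0], [-0.8, -3.5, 0, 0], [-0.8, -3.5, 0, 0], [-0.8, -3.5, 0, 0]]], "grip": 0}}

```text
t: 5.3
tool_pos: [0.5294, -0.1943, 0.2283]
tool_rot: [1.891, -2.507, -0.003]
contact_force: [1.1, 0.7, -0.1]
opening: 0.0854
```

>>> {"fn": "step_arm", "kwargs": {"moves": [[[-0.8, -3.4, 0, 0], [-0.8, -3.4, 0, 0], [-0.7, -3.1, 0, 0], [0, 0, 0, 0], [0, 0, 0, 0]]]}}

```text
t: 5.72
tool_pos: [0.5066, -0.2932, 0.2281]
tool_rot: [1.887, -2.511, -0.004]
contact_force: [0.5, -0.1, -0.3]
opening: 0.0854
```

Run:
```python
from h import *
o=readout.get_obs();t,y,z=tool(o); print(o["t"],t,y,o["opening"])
T=[.4907,-.2891,-.2796]
c=cal("wrist"); im=viewer.get_image("wrist")
for m in nets.masks_of("wrist","terminal_mid")[:2]:
    pts=np.argwhere(m["region"])[:,::-1]
    W=np.array([onz("wrist",p,.018,c)[:2] for p in pts]).astype(np.float32); print(round(m["confidence"],2),m["box"],cv2.minAreaRect(W))
for X in [(.075,.033,.009),(.075,-.033,.009),(-.075,.033,.009),(-.075,-.033,.009)]:
    u=proj("wrist",tw(T,X),c); print(u); cv2.circle(im,tuple(int(v) for v in u),3,(0,0,255),1)
cv2.imwrite("pics/w2.png",im)
```

```text
5.7167 [ 0.50662423 -0.29322998  0.22809094] -1.8524924084221939 0.08538628256536554
0.95 [259.4, 342.6, 325.8, 418.1] ((0.31786462664604187, -0.20652511715888977), (0.0673719048500061, 0.10981899499893188), 60.674461364746094)
0.83 [288.7, 152.9, 362.7, 302.2] ((0.4902050197124481, -0.2927321195602417), (0.06809733062982559, 0.15246906876564026), 72.92288208007812)
[283.86483586 153.51918761]
[353.88913737 153.35471937]
[287.74494649 299.74035641]
[350.73076538 299.62703173]
```

View pics/w2.png

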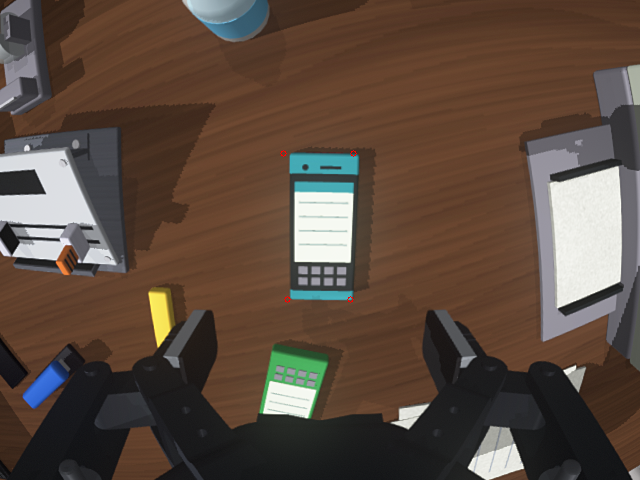

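>>> {"fn": "step_arm", "kwargs": {"moves": [[[0.27, -0.45, 0, -0.0165], [0, 0, -4, 0], [0, 0, -4, 0], [0, 0, -4, 0], [0, 0, -4, 0], [0, 0, -3, 0], [0, 0, -1.5, 0], [0, 0, -1, 0], [0, 0, 0, 0], [0, 0, 0, 0]]]}}

```text
t: 6.65
tool_pos: [0.5108, -0.2969, 0.0148]
tool_rot: [-1.871, 2.524, -0.001]
contact_force: [0.6, -0.6, 0.2]
opening: 0.0853
```

>>> {"fn": "step_arm", "kwargs": {"moves": [[[0, 0, -0.25, 0], [0, 0, -0.25, 0], [0, 0, -0.25, 0], [0, 0, 0, 0]]]}}

```text
t: 6.98
tool_pos: [0.5102, -0.2973, 0.0072]
tool_rot: [-1.87, 2.524, -0.001]
contact_force: [-0.3, -0.2, -0.2]
opening: 0.0857
```

>>> {"fn": "step_arm", "kwargs": {"moves": [[[0, 0, -0.25, 0], [0, 0, -0.25, 0], [0, 0, -0.2, 0], [0, 0, 0, 0]]]}}

```text
t: 7.32
tool_pos: [0.5096, -0.2969, -0.0009]
tool_rot: [1.87, -2.524, -0.002]
contact_force: [0.5, 0.3, -0.3]
opening: 0.0856
```

>>> {"fn": "step_arm", "kwargs": {"moves": [[[0, 0, -0.2, 0], [0, 0, -0.2, 0], [0, 0, 0, 0]]]}}

```text
t: 7.57
tool_pos: [0.5098, -0.297, -0.0047]
tool_rot: [1.87, -2.524, -0.001]
contact_force: [0.4, 0.7, 0.7]
opening: 0.0854
```

>>> {"fn": "step_arm", "kwargs": {"moves": [[[0, 0, -0.2, 0], [0, 0, 0, 0]]]}}

```text
t: 7.73
tool_pos: [0.5099, -0.2971, -0.0066]
tool_rot: [1.87, -2.524, -0.001]
contact_force: [-0.8, 0.4, -0.7]
opening: 0.0854
```

>>> {"fn": "step_arm", "kwargs": {"moves": [[[0, 0, 0.4, 0], [0, 0, 0, 0], [0, 0, 0, 0], [0, 0, 0, 0], [0, 0, 0, 0], [0, 0, 0, 0], [0, 0, 0, 0], [0, 0, 0, 0]]], "grip": 1, "squeeze": 20}}

```text
t: 8.4
tool_pos: [0.5106, -0.2977, -0.0013]
tool_rot: [-1.87, 2.524, -0.002]
contact_force: [-0.9, 0.5, 5.9]
opening: 0.0655
```

>>> {"fn": "step_arm", "kwargs": {"moves": [[[0, 0, 1, 0], [0, 0, 2, 0], [0, 0, 4, 0], [0, 0, 4, 0], [0, 0, 4, 0], [0, 0, 4, 0], [0, 0, 3, 0], [0, 0, 0, 0], [0, 0, 0, 0]]]}}

```text
t: 9.15
tool_pos: [0.5107, -0.2976, 0.2201]
tool_rot: [-1.869, 2.524, -0.006]
contact_force: [-0.4, 1.1, -2.7]
opening: 0.065
```

Run:
```python
from h import *
o=readout.get_obs();t,y,z=tool(o); print(o["t"],t,y,o["opening"],o["contact_force"])
c=cal("wrist"); im=viewer.get_image("wrist")
# expected top-surface corners if held level & centred
d=np.array([np.cos(y+np.pi/2),np.sin(y+np.pi/2)])
for zz in (.007,.012):
  for dx,dy in[(.055,.033),(.055,-.033),(-.095,.033),(-.095,-.033)]:
    X=np.r_[t[:2]+dx*d+dy*np.array([-d[1],d[0]]),t[2]+zz+.0]; u=proj("wrist",X,c); print(np.round(u)); cv2.circle(im,tuple(int(v) for v in u),3,(0,0,255),1)
cv2.imwrite("pics/w3.png",im)
cv2.imwrite("pics/s3.png",viewer.get_image("scene")[150:400,100:420])
```

```text
9.15 [ 0.51068124 -0.29763364  0.22013022] -1.8665364613817665 0.06502854594030462 [-0.38884538  1.11768722 -2.66934993]
[229. 190.]
[405. 190.]
[258. 468.]
[378. 468.]
[226. 192.]
[408. 192.]
[257. 475.]
[379. 475.]
```

View pics/w3.png

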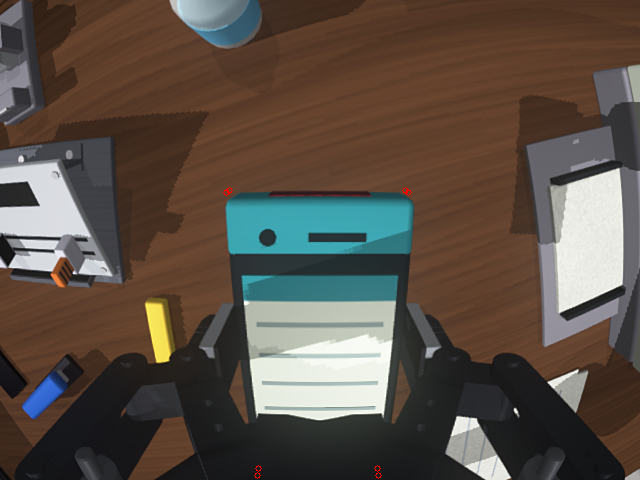

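Terminal held level and centred, head corners at (226,194) and (413,194). The force reads about 3 N, which matches its weight. Next I compute the placing moves; the tilt will come from the head riding on the plate while it pivots in the pads.

Run:
```python
from h import *
t,y,z=tool(); print("dyaw",PS[2]-np.pi/2-y)
for X in[(.099,-.0495,.010),(.095,-.0495,.009)]:
    w=cw(PS,X)-[0,0,.0103]; print(X,w,(w-t)*100)
print("tab seen", [(np.round(r["at"]),r["confidence"]) for r in nets.pinpoint("top","jaw_tab")[:3]])
print([(yy,np.round(proj("top",cw(PS,(.048,yy,.035))),1)) for yy in(-.105,-.115,-.124)])
```

```text
dyaw -0.04027118751848424
(0.099, -0.0495, 0.01) [ 0.626201   -0.00255193  0.07486025] [ 11.72902213  29.37362625 -14.05411736]
(0.095, -0.0495, 0.009) [ 0.62340265 -0.00157462  0.07199423] [ 11.44918691  29.47135665 -14.3407199 ]
tab seen [(array([350., 234.]), 0.61)]
[(-0.105, array([367. , 240.2])), (-0.115, array([371.2, 241.6])), (-0.124, array([375. , 242.8]))]
```

Run:
```python
from h import *
print([(yy,np.round(proj("wrist",cw(PS,(.048,yy,.047))),1)) for yy in(-.07,-.09,-.105,-.115,-.124)])
```

```text
[(-0.07, array([ 21. , 275.1])), (-0.09, array([ 34.1, 276.6])), (-0.105, array([ 44.5, 277.7])), (-0.115, array([ 51.8, 278.5])), (-0.124, array([ 58.5, 279.2]))]
```

>>> {"fn": "step_arm", "kwargs": {"moves": [[[1.17, 2.94, 0, -0.02], [1.17, 2.94, 0, -0.02], [1.17, 2.94, 0, 0], [1.17, 2.94, 0, 0], [1.17, 2.94, 0, 0], [1.17, 2.94, 0, 0], [1.17, 2.94, 0, 0], [1.17, 2.94, 0, 0], [1.17, 2.94, 0, 0], [1.17, 2.94, 0, 0]]]}}

```text
t: 10.13
tool_pos: [0.6259, -0.0015, 0.2143]
tool_rot: [1.817, -2.558, -0.006]
contact_force: [-0.2, -0.1, -3.5]
opening: 0.0652
```

>>> {"fn": "step_arm", "kwargs": {"moves": [[[0, 0, 0, 0], [0, 0, -3, 0], [0, 0, -3, 0], [0, 0, -2, 0], [0, 0, -1, 0], [0, 0, -0.5, 0], [0, 0, 0, 0], [0, 0, 0, 0]]]}}

```text
t: 10.8
tool_pos: [0.6274, -0.0035, 0.1234]
tool_rot: [-1.818, 2.561, -0.001]
contact_force: [-0.4, 0.1, -1.9]
opening: 0.0654
```

Run:
```python
from h import *
o=readout.get_obs();t,y,z=tool(o); print(o["t"],t,y,o["contact_force"])
w=cw(PS,(.099,-.0495,.010))-[0,0,.0103]; print((w-t)*100,PS[2]-np.pi/2-y)
cv2.imwrite("pics/s4.png",cv2.resize(viewer.get_image("scene")[170:340,200:430],(800,591),interpolation=cv2.INTER_CUBIC))
```

```text
10.8 [ 0.62743925 -0.00346119  0.12343794] -1.906788943666005 [-0.35029935  0.14915108 -1.92582515]
[-0.12382468  0.09092671 -4.85776818] -7.383128891591539e-06
```

View pics/s4.png

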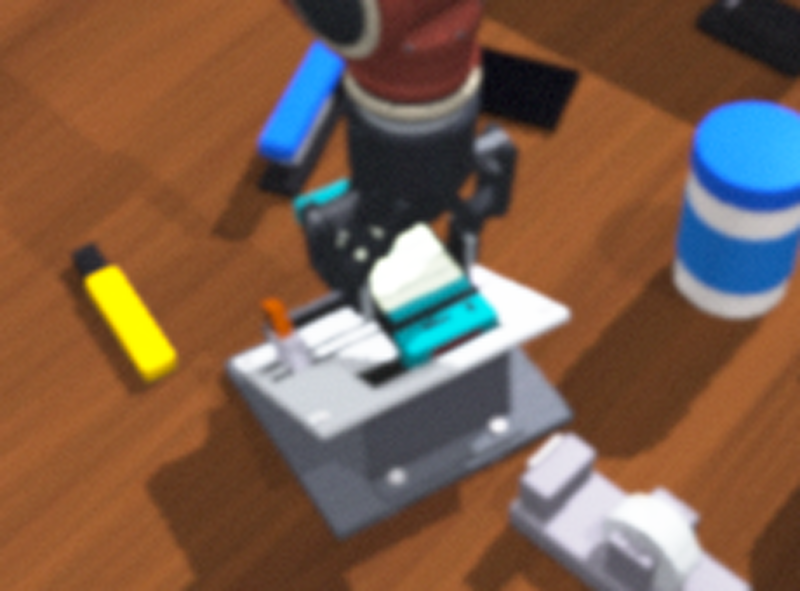

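The jaw is open, with the tab at (278,320), and the terminal hovers over the plate with its head to the back. I'll lower it while watching the force.

>>> {"fn": "step_arm", "kwargs": {"moves": [[[0, 0, -0.5, 0], [0, 0, -0.5, 0], [0, 0, -0.4, 0], [0, 0, -0.3, 0], [0, 0, -0.3, 0], [0, 0, 0, 0]]]}}

```text
t: 11.35
tool_pos: [0.6264, -0.0031, 0.1017]
tool_rot: [1.818, -2.56, -0.002]
contact_force: [0.4, -0.6, -2.1]
opening: 0.0653
```

>>> {"fn": "step_arm", "kwargs": {"moves": [[[0, 0, -0.25, 0], [0, 0, -0.25, 0], [0, 0, -0.25, 0], [0, 0, -0.25, 0], [0, 0, 0, 0]]]}}

```text
t: 11.77
tool_pos: [0.627, -0.003, 0.0927]
tool_rot: [-1.819, 2.561, 0.0]
contact_force: [-2.7, 1.3, 1.1]
opening: 0.0656
```

>>> {"fn": "step_arm", "kwargs": {"moves": [[[0, 0, -0.2, 0], [0, 0, -0.2, 0], [0, 0, -0.2, 0], [0, 0, 0, 0]]]}}

```text
t: 12.1
tool_pos: [0.6268, -0.003, 0.0861]
tool_rot: [1.819, -2.561, -0.001]
contact_force: [-2.8, 1.8, 1.0]
opening: 0.0652
```

>>> {"fn": "step_arm", "kwargs": {"moves": [[[0, 0, -0.2, 0], [0, 0, -0.2, 0], [0, 0, -0.2, 0], [0, 0, 0, 0]]]}}

```text
t: 12.43
tool_pos: [0.6271, -0.0031, 0.0803]
tool_rot: [-1.819, 2.561, -0.0]
contact_force: [-2.3, 2.0, 0.8]
opening: 0.065
```

>>> {"fn": "step_arm", "kwargs": {"moves": [[[0, 0, -0.15, 0], [0, 0, -0.15, 0], [0, 0, 0, 0]]]}}

```text
t: 12.68
tool_pos: [0.6273, -0.0032, 0.0777]
tool_rot: [-1.819, 2.561, -0.001]
contact_force: [-2.0, 2.8, 2.1]
opening: 0.0654
```

>>> {"fn": "step_arm", "kwargs": {"moves": [[[0, 0, -0.15, 0], [0, 0, 0, 0]]]}}

```text
t: 12.85
tool_pos: [0.6275, -0.0033, 0.0765]
tool_rot: [-1.819, 2.561, -0.001]
contact_force: [-1.0, 2.2, 1.7]
opening: 0.0654
```

>>> {"fn": "step_arm", "kwargs": {"moves": [[[0, 0, -0.1, 0], [0, 0, -0.1, 0], [0, 0, 0, 0]]]}}

```text
t: 13.1
tool_pos: [0.6276, -0.0033, 0.0755]
tool_rot: [-1.819, 2.561, -0.001]
contact_force: [-2.5, 2.2, 5.6]
opening: 0.0655
```

>>> {"fn": "step_arm", "kwargs": {"moves": [[[0, 0, -0.1, 0], [0, 0, 0, 0]]]}}

```text
t: 13.27
tool_pos: [0.6276, -0.0033, 0.0754]
tool_rot: [-1.819, 2.561, -0.001]
contact_force: [-6.2, 2.1, 10.1]
opening: 0.0653
```

Run:
```python
from h import *
o=readout.get_obs();t,y,z=tool(o); print(o["t"],t,o["contact_force"])
w=cw(PS,(.099,-.0495,.009))-[0,0,.0103]; print((w-t)*100)
a=cv2.resize(viewer.get_image("scene")[210:310,250:370],(480,400),interpolation=cv2.INTER_CUBIC)
c=cal("wrist");b=cv2.resize(viewer.get_image("wrist")[90:440,160:480],(320,350))
m=np.zeros((400,800,3),np.uint8);m[:,:480]=a;m[:350,480:]=b;cv2.imwrite("pics/s5.png",m)
```

```text
13.2667 [ 0.62762824 -0.00329229  0.07544568] [-6.1611427   2.07701931 10.14002274]
[-0.09551963  0.05755035 -0.1451449 ]
```

View pics/s5.png

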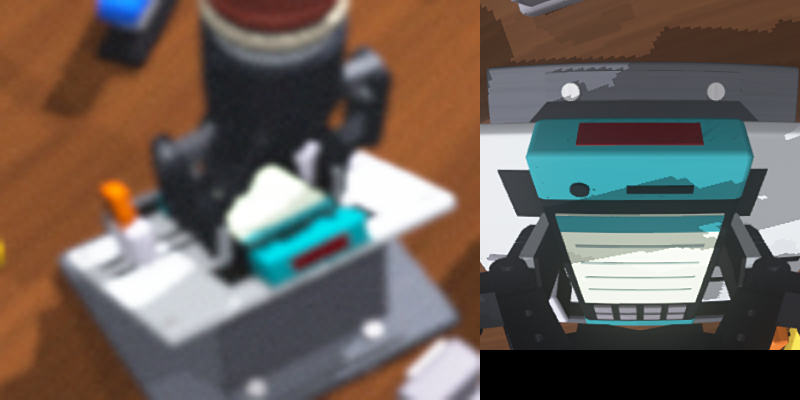

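It's flush: the reaction (-6,2,10) lies along the plate normal. The wrist crop shows the terminal tilted, with no gap visible. I'll ease the pressure and slide it down-slope to find the ledge.

>>> {"fn": "step_arm", "kwargs": {"moves": [[[0, 0, 0.08, 0], [-0.08, 0.03, -0.05, 0], [-0.08, 0.03, -0.05, 0], [-0.08, 0.03, -0.05, 0], [0, 0, 0, 0]]]}}

```text
t: 13.78
tool_pos: [0.6268, -0.003, 0.0749]
tool_rot: [-1.817, 2.559, -0.007]
contact_force: [0.2, 0.7, 7.1]
opening: 0.0654
```

>>> {"fn": "step_arm", "kwargs": {"moves": [[[-0.08, 0.03, -0.05, 0], [-0.08, 0.03, -0.05, 0], [0, 0, 0, 0]]]}}

```text
t: 14.03
tool_pos: [0.6252, -0.0025, 0.074]
tool_rot: [-1.817, 2.559, -0.007]
contact_force: [0.4, 0.3, 7.8]
opening: 0.0654
```

>>> {"fn": "step_arm", "kwargs": {"moves": [[[-0.08, 0.03, -0.05, 0], [-0.08, 0.03, -0.05, 0], [0, 0, 0, 0]]]}}

```text
t: 14.28
tool_pos: [0.6236, -0.0019, 0.073]
tool_rot: [-1.817, 2.559, -0.007]
contact_force: [-0.2, 0.3, 7.9]
opening: 0.0653
```

>>> {"fn": "step_arm", "kwargs": {"moves": [[[-0.08, 0.03, -0.05, 0], [-0.08, 0.03, -0.05, 0], [0, 0, 0, 0]]]}}

```text
t: 14.53
tool_pos: [0.6221, -0.0013, 0.072]
tool_rot: [-1.817, 2.559, -0.007]
contact_force: [-0.2, -0.1, 7.5]
opening: 0.0652
```

Run:
```python
from h import *
o=readout.get_obs();t,y,z=tool(o); print(o["t"],t,o["contact_force"])
R,oo=cradle(PS); print("P in cradle",R.T@(t+[0,0,.0103]-oo),"force cradle",R.T@o["contact_force"])
```

```text
14.5333 [ 0.62207588 -0.00133423  0.07202288] [-0.19434275 -0.07625261  7.47480335]
P in cradle [ 0.09386092 -0.0497105   0.00969074] force cradle [ 3.60028058 -0.13606606  6.5525365 ]
```

>>> {"fn": "step_arm", "kwargs": {"moves": [[[-0.08, 0.03, -0.05, 0], [-0.08, 0.03, -0.05, 0], [0, 0, 0, 0]]]}}

```text
t: 14.78
tool_pos: [0.621, -0.0009, 0.0713]
tool_rot: [-1.816, 2.558, -0.009]
contact_force: [1.5, -0.5, 7.4]
opening: 0.0654
```

>>> {"fn": "step_arm", "kwargs": {"moves": [[[-0.08, 0.03, -0.05, 0], [-0.08, 0.03, -0.05, 0], [0, 0, 0, 0]]]}}

```text
t: 15.03
tool_pos: [0.621, -0.0009, 0.0714]
tool_rot: [-1.815, 2.556, -0.014]
contact_force: [4.1, -2.1, 6.8]
opening: 0.0654
```

Run:
```python
from h import *
o=readout.get_obs();t,y,z=tool(o); print(o["t"],t,o["contact_force"])
R,oo=cradle(PS); print("P in cradle",R.T@(t+[0,0,.0103]-oo),"force cradle",R.T@o["contact_force"])
im=viewer.get_image("wrist");cv2.imwrite("pics/w6.png",im[90:480,140:500])
```

```text
15.0333 [ 0.62104945 -0.0009401   0.07135467] [ 4.13205846 -2.1387845   6.84994705]
P in cradle [ 0.09257507 -0.04967685  0.00966153] force cradle [ 7.41404598 -0.65679084  3.6291361 ]
```

View pics/w6.png

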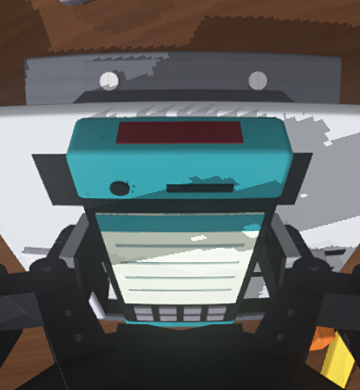

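The foot has stopped on the ledge, with the force turning uphill to about 7 N. I'll release and lift away.

>>> {"fn": "step_arm", "kwargs": {"moves": [[[0.08, -0.03, 0.05, 0], [0, 0, 0, 0], [0, 0, 0, 0], [0, 0, 0, 0], [0, 0, 0, 0], [0, 0, 0, 0]]], "grip": 0}}

```text
t: 15.58
tool_pos: [0.6169, 0.0005, 0.0675]
tool_rot: [1.819, -2.561, -0.001]
contact_force: [-0.2, -0.2, -0.6]
opening: 0.0855
```

>>> {"fn": "step_arm", "kwargs": {"moves": [[[0, 0, 0.5, 0], [0, 0, 1, 0], [0, 0, 2.5, 0], [0, 0, 4, 0], [0, 0, 4, 0], [-1, -3, 0, 0], [-1.5, -3, 0, 0], [-1.5, -3, 0, 0], [0, 0, 0, 0], [0, 0, 0, 0]]]}}

```text
t: 16.42
tool_pos: [0.5772, -0.0908, 0.1894]
tool_rot: [-1.815, 2.563, -0.002]
contact_force: [0.7, 0.5, -0.1]
opening: 0.0857
```

Run:
```python
from h import *
o=readout.get_obs();t,y,z=tool(o); print(o["t"],t,y,o["contact_force"],o["opening"])
im=viewer.get_image("wrist");cv2.imwrite("pics/w7.png",im)
R,oo=cradle(PS)
for X in[(.048,-.145,.032),(.048,-.135,.032)]:
    w=cw(PS,X); print(X,w,(w-t)*100)
```

```text
16.4167 [ 0.57722386 -0.0908195   0.18939743] -1.909104244811724 [ 0.7021979   0.51923855 -0.06416677] 0.08570563510943079
(0.048, -0.145, 0.032) [ 0.54263097 -0.07452227  0.07871281] [ -3.45928906   1.62972309 -11.06846138]
(0.048, -0.135, 0.032) [ 0.5459281  -0.06508146  0.07871281] [ -3.12957564   2.57380416 -11.06846138]
```

View pics/w7.png

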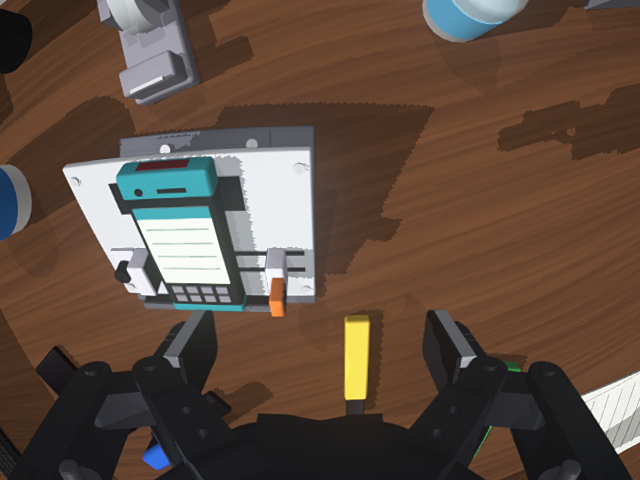

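The terminal lies flat with its foot on the ledge, between the stop at (140,272) and the open jaw and tab at (277,280). Now I'll close the fingers, go to the right of the tab and push it in.

>>> {"fn": "step_arm", "kwargs": {"moves": [[[-1.8, 0.6, 0, 0], [-1.8, 0.55, 0, 0], [0, 0, 0, 0], [0, 0, -3.5, 0], [0, 0, -3.5, 0], [0, 0, -2.4, 0], [0, 0, -1.5, 0], [0, 0, 0, 0], [0, 0, 0, 0]]], "grip": 1}}

```text
t: 17.22
tool_pos: [0.5416, -0.0773, 0.0786]
tool_rot: [1.82, -2.56, -0.002]
contact_force: [-0.7, 0.2, 1.6]
opening: 0.0
```

>>> {"fn": "step_arm", "kwargs": {"moves": [[[0.1, 0.28, 0, 0], [0.1, 0.28, 0, 0], [0.1, 0.28, 0, 0], [0.1, 0.28, 0, 0], [0.1, 0.28, 0, 0], [0.1, 0.28, 0, 0]]]}}

```text
t: 17.72
tool_pos: [0.5482, -0.0617, 0.0803]
tool_rot: [-1.819, 2.561, -0.004]
contact_force: [-0.2, -4.1, 2.1]
opening: 0.0003
```

```bash
cat > st.py <<'E'
from h import *
o=readout.get_obs();t,y,z=tool(o); R,oo=cradle(PS)
print(o["t"],"cradle tcp mm",np.round(R.T@(t-oo)*1000,1),"F cradle",np.round(R.T@o["contact_force"],1))
E
python3 st.py
```

```text
17.7167 cradle tcp mm [  49.7 -131.1   32.8] F cradle [ 2.1 -3.9  1.2]
```

>>> {"fn": "step_arm", "kwargs": {"moves": [[[0.1, 0.28, 0, 0], [0.1, 0.28, 0, 0], [0.1, 0.28, 0, 0], [0.1, 0.28, 0, 0], [0.07, 0.19, 0, 0], [0.07, 0.19, 0, 0]]]}}

```text
t: 18.22
tool_pos: [0.5529, -0.0461, 0.0791]
tool_rot: [1.819, -2.561, 0.0]
contact_force: [-0.0, -2.5, 2.5]
opening: -0.0
```

```bash
python3 st.py
```

```text
18.2167 cradle tcp mm [  48.5 -114.8   32.2] F cradle [ 2.  -2.4  1.8]
```

>>> {"fn": "step_arm", "kwargs": {"moves": [[[0.05, 0.14, 0, 0], [0.05, 0.14, 0, 0], [0, 0, 0, 0]]]}}

```text
t: 18.47
tool_pos: [0.5538, -0.0431, 0.079]
tool_rot: [-1.819, 2.561, 0.001]
contact_force: [-0.2, -1.9, 0.7]
opening: 0.0001
```

>>> {"fn": "step_arm", "kwargs": {"moves": [[[0.05, 0.14, 0, 0], [0.05, 0.14, 0, 0], [0, 0, 0, 0]]]}}

```text
t: 18.72
tool_pos: [0.5546, -0.0407, 0.0789]
tool_rot: [1.819, -2.561, -0.0]
contact_force: [-0.4, -3.7, 2.4]
opening: 0.0001
```

```bash
python3 st.py
```

```text
18.7167 cradle tcp mm [  48.2 -109.1   32.1] F cradle [ 2.  -3.7  1.6]
```

>>> {"fn": "step_arm", "kwargs": {"moves": [[[0.03, 0.1, 0, 0], [0.03, 0.1, 0, 0], [0, 0, 0, 0]]]}}

```text
t: 18.97
tool_pos: [0.5553, -0.0386, 0.0789]
tool_rot: [1.819, -2.561, -0.0]
contact_force: [-1.1, -5.0, 1.7]
opening: -0.0001
```

>>> {"fn": "step_arm", "kwargs": {"moves": [[[0.03, 0.08, 0, 0], [0, 0, 0, 0]]]}}

```text
t: 19.13
tool_pos: [0.5556, -0.0378, 0.0789]
tool_rot: [1.819, -2.561, -0.0]
contact_force: [-0.8, -4.4, 1.0]
opening: 0.0
```

>>> {"fn": "step_arm", "kwargs": {"moves": [[[0.03, 0.08, 0, 0], [0, 0, 0, 0]]]}}

```text
t: 19.3
tool_pos: [0.5559, -0.0369, 0.079]
tool_rot: [1.819, -2.561, -0.0]
contact_force: [-1.1, -3.8, 0.9]
opening: 0.0001
```

Now likely pushing the terminal (about 4–5 N). Continuing.

>>> {"fn": "step_arm", "kwargs": {"moves": [[[0.03, 0.08, 0, 0], [0, 0, 0, 0]]]}}

```text
t: 19.47
tool_pos: [0.5562, -0.0361, 0.079]
tool_rot: [1.819, -2.561, -0.001]
contact_force: [-0.3, -4.3, 1.0]
opening: 0.0002
```

>>> {"fn": "step_arm", "kwargs": {"moves": [[[0.03, 0.08, 0, 0], [0, 0, 0, 0]]]}}

```text
t: 19.63
tool_pos: [0.5564, -0.0355, 0.0789]
tool_rot: [1.819, -2.561, -0.0]
contact_force: [-1.3, -4.2, 1.2]
opening: -0.0001
```

>>> {"fn": "step_arm", "kwargs": {"moves": [[[0.03, 0.08, 0, 0], [0, 0, 0, 0]]]}}

```text
t: 19.8
tool_pos: [0.5565, -0.0354, 0.079]
tool_rot: [1.818, -2.559, 0.001]
contact_force: [-2.6, -6.5, 1.2]
opening: -0.0003
```

```bash
python3 st.py
```

```text
19.8 cradle tcp mm [  48.3 -103.5   32.1] F cradle [ 0.3 -7.   1.2]
```

>>> {"fn": "step_arm", "kwargs": {"moves": [[[0.03, 0.08, 0, 0], [0, 0, 0, 0]]]}}

```text
t: 19.97
tool_pos: [0.5565, -0.0353, 0.079]
tool_rot: [1.817, -2.558, 0.002]
contact_force: [-4.2, -8.9, 1.5]
opening: 0.0005
```

>>> {"fn": "step_arm", "kwargs": {"moves": [[[0.02, 0.05, 0, 0], [0, 0, 0, 0]]]}}

```text
t: 20.13
tool_pos: [0.5565, -0.0352, 0.079]
tool_rot: [1.817, -2.557, 0.003]
contact_force: [-3.7, -9.9, 1.8]
opening: -0.0001
```

```bash
python3 st.py
```

```text
20.1333 cradle tcp mm [  48.3 -103.3   32.2] F cradle [  0.7 -10.5   1.6]
```

>>> {"fn": "step_arm", "kwargs": {"moves": [[[0.02, 0.05, 0, 0], [0, 0, 0, 0], [0, 0, 0, 0], [0, 0, 0, 0]]]}}

```text
t: 20.47
tool_pos: [0.5566, -0.0352, 0.079]
tool_rot: [1.816, -2.557, 0.003]
contact_force: [-5.5, -12.1, 1.8]
opening: 0.0003
```

>>> {"fn": "step_arm", "kwargs": {"moves": [[[-0.15, -0.4, 0, 0], [-0.3, -0.8, 0, 0], [-0.5, -1.5, 0, 0], [0, 0, 2, 0], [0, 0, 4, 0], [0, 0, 4, 0], [0, -1, 3, 0], [0, 0, 0, 0], [0, 0, 0, 0]]]}}

```text
t: 21.22
tool_pos: [0.5497, -0.07, 0.2122]
tool_rot: [-1.816, 2.557, -0.005]
contact_force: [-1.1, 1.2, -0.7]
opening: -0.0002
```

```bash
python3 st.py
python3 - <<'E'
from h import *
c=cal("wrist"); im=viewer.get_image("wrist");cv2.imwrite("pics/w8.png",im)
K=(80,100)
P=[(.15,-.0115,.018),(.15,-.0775,.018),(0,-.0775,.018),(0,-.0115,.018)]
for X in P: print(X,np.round(proj("wrist",cw(PS,X),c)))
E
```

```text
21.2167 cradle tcp mm [ 119.2 -138.4  145. ] F cradle [-1.6  0.8  0.1]
(0.15, -0.0115, 0.018) [133. 124.]
(0.15, -0.0775, 0.018) [223. 116.]
(0, -0.0775, 0.018) [251. 268.]
(0, -0.0115, 0.018) [183. 267.]
```

View pics/w8.png

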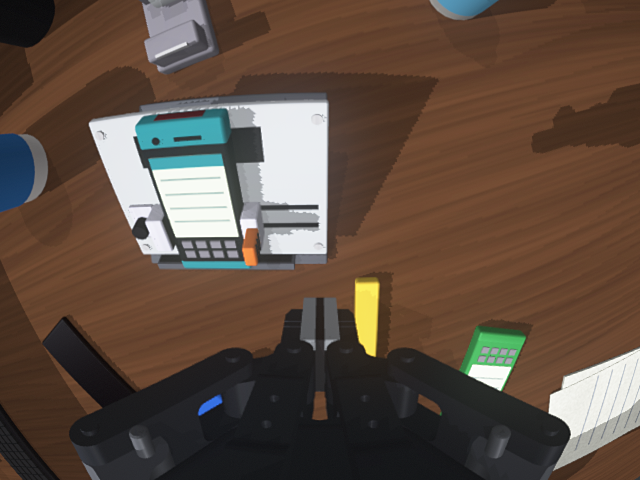

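Run:
```python
from h import *
im=viewer.get_image("wrist"); c=cal("wrist"); R,o=cradle(PS)
def face(px,z):
    oo,d=ray("wrist",px,c); a=R.T@(oo-o);b=R.T@d; return (a+b*(z-a[2])/b[2])[:2]*1000
h=cv2.cvtColor(im,cv2.COLOR_BGR2HSV)
def rect(m,box,z,nm):
    q=np.zeros(m.shape,np.uint8); x0,y0,x1,y1=box; q[y0:y1,x0:x1]=m[y0:y1,x0:x1]
    n,l,s,_=cv2.connectedComponentsWithStats(q); k=1+s[1:,4].argmax()
    W=np.array([face(p,z) for p in np.argwhere(l==k)[:,::-1]]).astype(np.float32)
    print(nm,np.round(np.array(cv2.boxPoints(cv2.minAreaRect(W))),1).tolist(),cv2.minAreaRect(W)[2])
    return W
pale=((h[...,1]<45)&(h[...,2]>200)).astype(np.uint8)
W=rect(pale,(145,160,250,245),.018,"screen")
# left edge line of screen y vs x
b=[(x,W[abs(W[:,0]-x)<1.2][:,1].max(),W[abs(W[:,0]-x)<1.2][:,1].min()) for x in range(55,115,5)]
b=np.array(b); print("yaw left,right deg",[np.degrees(np.arctan(np.polyfit(b[:,0],b[:,i],1)[0])) for i in(1,2)],b[:,1:].mean(0))
for nm,p in dict(headL=(137,124),headR=(230,117),footL=(183,267),footR=(252,267)).items(): print(nm,face(p,.018))
for nm,p in dict(TL=(91,122),TR=(328,94),BR=(326,263)).items(): print(nm,face(p,0))
```

```text
screen [[39.599998474121094, -15.899999618530273], [39.79999923706055, -72.0999984741211], [109.9000015258789, -71.9000015258789], [109.69999694824219, -15.600000381469727]] 0.19706501066684723
yaw left,right deg [np.float64(0.22681034948336362), np.float64(0.2793230636086285)] [-16.07739011 -71.81648572]
headL [146.29588759 -16.45002618]
headR [145.4942378  -82.70066404]
footL [ -2.43118596 -12.61235907]
footR [ -1.39546849 -79.00732235]
TL [144.43284268  33.81953033]
TR [ 151.89326168 -144.8669413 ]
BR [ -16.65996474 -145.51793423]
```

The screen edges lie within about 0.3° of the stand's axes, the sides are at about -11 and -77 mm (matching the stop), and the foot is on the ledge. Handing in.

```bash
python3 -c "
from station import ctrl; print(ctrl.finish_job())"
```

```text
the job is handed in; nothing more can be done
None
```

The teal-ended terminal is in the stand, gripped between the jaw and the side stop, and the job is handed in. No verdict came back.

- **Opening and laying:** I pushed the jaw open by its tab to about 108 mm. I gripped the terminal lightly (20 N) and lowered it so its head rode on the plate until it lay flat. I then slid it down until the foot met the ledge (about 7 N) and let go.
- **Closing the jaw:** I pushed the tab in until the terminal met the stop and held there. The last wrist reading was about 13 N. Less the jaw's roughly 3 N friction, that is about 10 N on the terminal.

**Last checks:**
- **Straightness:** the terminal sits straight to about 0.3°, with its left side at the stop within about 1 mm.
- **Foot:** it measured 1–2 mm past the ledge line, which is within the camera error, so I take it as resting on the ledge.
- **Robot and time:** the robot is clear, and the clock stood at about 21 s.
- **Other things:** I did not measure the phone and the other things again, but nothing I did came near them.

**Disagreements:**
- The top and wrist cameras differed by about 3.5 mm sideways, so I used the average.
- The network once placed the tab in the wrong spot, with the jaw already open. I went by the wrist picture instead.

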